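# Seat the laser angle head on its kinematic mount and clamp it

## Task

Take the white laser angle head off its rubber mat and put it back on its kinematic mount: feel its three ball feet gently down into the cone, the groove and the flat, never forcing it and never letting it drop into place. Once you have let go of it and it sits level and fully home, swing the red hold-down arm over the head's tail right up to its stop, and let go. Leave everything else on the bench where it lies.

Things in the scene. Friction and masses are not known exactly. Their poses are not given: they have to be found in the camera images.
- head_grip (a point): Centre of the laser angle head's white box with a blue band: 50 x 50 mm in plan, 52 mm tall (top 26 mm above this point); grip it across its y sides. x points back along the tail, y across, z up. A black snout sticks out 16 mm from its front (-x) face, up to 3 mm above this point. Head mass 0.5 to 0.9 kg, balanced about the box's axis.
- head: The head; origin 52 mm below head_grip, level with the balls' lowest points, same axes. T-shaped aluminium flange, 8 mm thick, top 26 mm above the origin: cross bar 36 x 134 mm centred at x = -33 mm; tail 36 mm wide, back to x = +100 mm, with bevelled wings to y = +-38 mm from x = +32 to +92 mm for the clamp plunger to ride up.
- foot_cone (a point): Lowest point of the 16 mm steel ball foot that belongs in the cone: (x, y) = (-33, +50) mm from head_grip, 52 mm below it.
- foot_groove (a point): Lowest point of the 16 mm ball foot that belongs in the V-groove: (-33, -50) mm from head_grip, 52 mm below it.
- foot_flat (a point): Lowest point of the 16 mm ball foot that belongs on the flat: (+77, 0) mm from head_grip, 52 mm below it.
- mount_mid (a point): Point fixed in the mount's frame, 101 mm above the bench: where head_grip comes to rest fully home if the mount's cross slide stands in its middle, the head's axes then parallel to these. Add the cross slide's unknown offset (see mount) in x and y; the home height does not change.
- mount: Kinematic mount, fixed; dark foot plate 270 x 190 mm; origin 101 mm below mount_mid, same axes. A locked cross slide carries the black seat plate with the three steel seats: it was left anywhere within 12 mm of its middle along x and 9 mm along y, either way, without turning. This offset is NOT measured: feel (or see) it.
- seat_cone (a point): Where the cone's ball would touch lowest, cross slide in its middle: (-33, +50, -52) mm from mount_mid; the real cone is off by the slide's offset. 90-degree cone, mouth 12 mm wide, let into a smooth dark steel bar (64 x 164 mm, its top 2.9 mm above this point) with a bright ring round it. A ball beside its seat slides on the bar's top, 2.9 mm above home.
- seat_groove (a point): The same for the 90-degree V-groove in the same bar (mouth 12 mm wide, 50 mm long, running along the mount's y): (-33, -50, -52) mm from mount_mid, off by the slide's same offset. Within some 3 mm of their seats the balls drop in by themselves under a light push; off the axis, the walls push them towards it. Slippery steel.
- seat_flat (a point): Centre of the top of the flat round seat (56 mm across), cross slide in its middle: (+77, 0, -52) mm from mount_mid, off by the slide's same offset.
- holddown (a joint): Angle (rad) of the red hold-down arm on its upright post, at (+150, 0) mm from mount_mid. 0: parked, along the mount's +y; turns counter-clockwise from above to its stop at 1.571, along -x over the head's tail. Stays where left. Takes about 2 N at the pin, some 4 N more as the plunger rides up the tail's bevel.
- holddown_pin (a point): Middle of the upright black grip pin on the hold-down arm: 16 mm diameter, 45 mm from the post's axis; its top is 18 mm above this point, the arm's top face 20 mm below. It goes round with the arm.
- plunger: Brass spring plunger under the arm's tip, 90 mm from the post's axis; origin at its lowest point, 3 mm lower than the top of a home flange, on which it presses with about 3 N.
- mat: Black rubber mat, 260 x 200 x 5 mm, fixed to the bench, on which the head waits. Origin at the centre of its underside.
- dust_cap: red plastic dust cap, 34 mm across, 12 mm high, lying on a corner of the mat; a bystander
- bracket_z: Z-bent bare steel bracket, 58 x 40 x 34 mm; a bystander
- vee_die: short steel press-brake V-die, 80 x 46 x 52 mm, in the middle of the bench; a bystander
- punch: goose-neck punch segment lying on its side, about 120 x 60 x 30 mm, beyond the middle of the bench; a bystander
- gauge_finger: black stepped back-gauge finger, 110 x 36 x 36 mm; a bystander
- caliper: digital caliper lying flat, 160 mm long; a bystander
- driver: screwdriver lying on the bench; a bystander
- channel: bent aluminium U-channel, 140 x 50 x 29 mm; a bystander
There are look-alikes about, which are no part of the job. What is shaped like the head but green is not meant.

How it is judged:
On the way, in this order (a step that is already met when the one before it is completed fails the run):
1. the head sits level and fully home, all three feet in their seats, let go of, before the hold-down is swung (z of head_grip in the frame of mount_mid between -0.0015 and 0.0015 m and x of head_grip in the frame of mount_mid between -0.014 and 0.014 m and y of head_grip in the frame of mount_mid between -0.014 and 0.014 m and angle between head_grip's own z axis and vertical below 0.015 rad and angle between the x axis of head_grip and the x axis of mount_mid, either way round below 0.05 rad and value of joint holddown below 0.7 rad and contact force between head and the fingers below 0.2 N), for 0.2 s.
2. the hold-down is swung over to its stop and presses on the tail (value of joint holddown above 1.45 rad and contact force between head and plunger above 1 N), for 0.2 s.
At the end, for the whole second after the job is handed in: All three ball feet in their seats: height within 1.5 mm of home, within 14 mm of mount_mid in x and y, tilt under 0.015 rad, axes within 0.05 rad of the mount's, head at rest; hold-down arm at its stop (beyond 1.45 rad), its plunger pressing on the head with over 1 N (all of step 2 and z of head_grip in the frame of mount_mid between -0.0015 and 0.0015 m and x of head_grip in the frame of mount_mid between -0.014 and 0.014 m and y of head_grip in the frame of mount_mid between -0.014 and 0.014 m and angle between head_grip's own z axis and vertical below 0.015 rad and angle between the x axis of head_grip and the x axis of mount_mid, either way round below 0.05 rad and linear speed of head below 0.02 m/s); the robot touches nothing.
It fails at once if the head is pressed or knocked against the mount with more than 35 N (contact force between head and mount above 35 N).
It fails at once if the head is let drop (faster than 0.2 m/s while nothing holds it) (contact force between head and the fingers below 0.2 N and linear speed of head above 0.2 m/s).
It fails at once if another thing on the bench is moved by more than 20 mm (distance of any of dust_cap, bracket_z, vee_die, punch, gauge_finger, caliper, driver, channel from where it was at the start of the episode above 0.02 m).
It also fails if it takes over 72 s, if anything falls off the work surface, if the arm or the gripper's body presses on something with over 40 N, if the wrist force passes 120 N, or if a joint passes its speed limit or range.

## Robot

A 7-joint arm with a two-finger parallel gripper is mounted at the origin on the work surface. World frame = base frame: x ahead of the robot, y to its left, z up, the work surface at z = 0. Lengths are in m, angles in rad, forces in N, time in s.
With the tool pointing down it reaches from about 0.425 to 1.025 m from the base axis. Payload 9.4 kg.
Tool frame: the origin (TCP) lies on the centre line of the jaws, within the pads' length; the fingertips stand 25 mm ahead of it and the grasp point (between the pads) lies 6 mm ahead of it; z points along the fingers, x is the direction in which the jaws open and shut, and the axes are right-handed (so a half turn about z gives the same grasp; the last joint's range is limited). The gripper opens to 85 mm and grips with 20 to 120 N. Pads are 22 mm wide; open, the fingers measure 114 mm over their backs; the gripper's body (76 mm by 85 mm) begins 54 mm behind the grasp point. The pads swing forward as they close: fully open they stand 13 mm farther back than shut.
Start: joints at [-1.237, 0.599, -0.003, 1.599, 0.002, 0.943, -0.08], TCP at [0.29, 0.665, 0.222] pointing down, gripper open.
Joint ranges: [-2.57, 2.57], [-0.35, 1.97], [-1.29, 1.29], [0.11, 2.56], [-1.05, 4.19], [0.11, 1.86], [-2.63, 2.63]. Speed limits (rad/s): [2.22, 2.22, 3.01, 3.01, 3.14, 3.14, 3.14].

## Interface

Orientations are given as a 3x3 rotation matrix whose columns are the frame's x, y, z axes.
In Python, from workcell import bot gives the robot as it stands.
- The arm moves only by the tool servo_tool, never from a script. Its argument "rows" is a list that holds one entry, the list of rows, each a list of 6 numbers: the shift along the tool's x, y, z in m, then the turn, a rotation vector about the tool's x, y, z in degrees. A call has 1 to 8 rows; each row is the pose to reach, as a shift and turn from the pose commanded when the call began, along the tool's axes at that moment; what a row does not reach only later rows make up. A row lasts 1/10 s, in which the tool goes at most 50 mm and 8.59 degrees, less where a joint would pass 70% of its speed; a pose out of reach is approached as far as the arm can. A call with a gripper value outside its range is refused whole. "grip" is the finger opening in m, from 0 to 0.0854, set as the call begins (left out, the last holds). The fingers move at their own pace and stop on an object; "force" is the grip in N (left out, the last holds). Time passes only in rows, so rows that repeat a pose let the fingers close. It gives the time, the measured TCP pose, the force and the opening at its end, in the units of the state.
- bot.get_obs(): the state, without advancing time (a new reading comes with each control period).
- bot.camera(name): name is "side" or "top" or "wrist"; returns the picture (420x560x3 uint8, red, green, blue); there is no depth.
- bot.get_calibration(name): a dict with "fx", "fy", "cx", "cy" (pixels), "k1" (the pictures are not rectified: a ray, as slopes to the right and down, at radius r is drawn at 1 + k1 r^2 times it, then the intrinsics apply), "rvec" (rotation vector, rad) and "tvec" (3), from world to camera coordinates, as OpenCV has them. Camera axes: x right, y down, z forward; pixel columns grow to the right and rows downward; lengths in m; the calibration is good to about 2 mm. A picture is of the moment at which its call begins: read the wrist's pose just before it. get_calibration takes no time and is no camera call; for the wrist camera it gives the pose at the moment of the call.
- bot.job_done(): hands the job in, once; it reports no verdict.
The state is a dict: "t": time; "joint_pos": joint angles; "qvel": joint speeds; "joint_torque": joint torques, N m; "tcp_pos": TCP position; "eef_rot": TCP orientation; "ft_force": force on the tool from outside, world axes, zero at the start; "torque": the same for the moment, N m; "opening": finger opening in m.
Only numpy, scipy, OpenCV 4.12 (cv2) and the standard library are available. Lean on these libraries where they do the work, as an engineer would, in place of code of your own. Each camera call takes 0.05 s, during which the arm holds its last target. There are 200 camera calls.

## Working session

There is one attempt and no reset: what is moved stays moved. The work goes in short steps, Python scripts to look and compute and a tool call to move; the robot and the scene stay as the last step left them, time stands still between calls to the robot, and variables do not carry over. Pictures are saved under pics/ and viewed, about 8 in all and at most 12, crops included, and the job is handed in when it is done.

Besides the shell and the picture viewer there is one more tool, called after "Emit:" by a JSON object that holds its "fn" and its "kwargs", one argument or row to a line. servo_tool: Moves the arm, as the interface text tells. Its arguments: {"type":"object","properties":{"rows":{"type":"array","items":{"type":"array","items":{"type":"array","items":{"type":"number"}}}},"grip":{"type":"number"},"force":{"type":"number"}},"required":["rows"]}

```bash
ls; mkdir -p pics; python3 - <<'E'
from workcell import bot
import cv2,numpy as np
o=bot.get_obs();print({k:np.round(v,3).tolist() for k,v in o.items()})
for n in("top","side"):
    c=bot.get_calibration(n);print(n,{k:np.round(v,4).tolist() for k,v in c.items()})
    im=bot.camera(n)[:,:,::-1];cv2.imwrite(f"pics/{n}0.png",im)
a=np.vstack
t=cv2.imread("pics/top0.png");s=cv2.imread("pics/side0.png")
cv2.imwrite("pics/top0b.png",cv2.resize(t,(800,600),interpolation=cv2.INTER_CUBIC))
cv2.imwrite("pics/side0b.png",cv2.resize(s,(800,600),interpolation=cv2.INTER_CUBIC))
E
```

```text
pics
{'t': 0.0, 'joint_pos': [-1.237, 0.6, -0.003, 1.6, 0.002, 0.943, -0.08], 'qvel': [0.001, -0.001, 0.001, -0.001, -0.001, 0.002, 0.001], 'joint_torque': [-0.001, -77.645, 1.564, -25.8, 0.012, 0.009, 0.0], 'tcp_pos': [0.289, 0.664, 0.221], 'eef_rot': [[0.399, 0.917, -0.0], [0.917, -0.399, -0.002], [-0.002, 0.0, -1.0]], 'ft_force': [0.558, -0.76, -1.602], 'torque': [0.011, 0.022, -0.009], 'opening': 0.085}
top {'fx': 434.3843, 'fy': 434.3843, 'cx': 279.6624, 'cy': 205.2048, 'k1': -0.0851, 'rvec': [2.1906, -2.1301, 0.1498], 'tvec': [-0.0102, 0.4437, 1.1628]}
side {'fx': 409.7801, 'fy': 409.7801, 'cx': 279.8418, 'cy': 210.2976, 'k1': -0.0768, 'rvec': [2.2914, -0.522, 0.2016], 'tvec': [-0.3944, 0.2071, 1.0518]}
```

View pics/top0b.png

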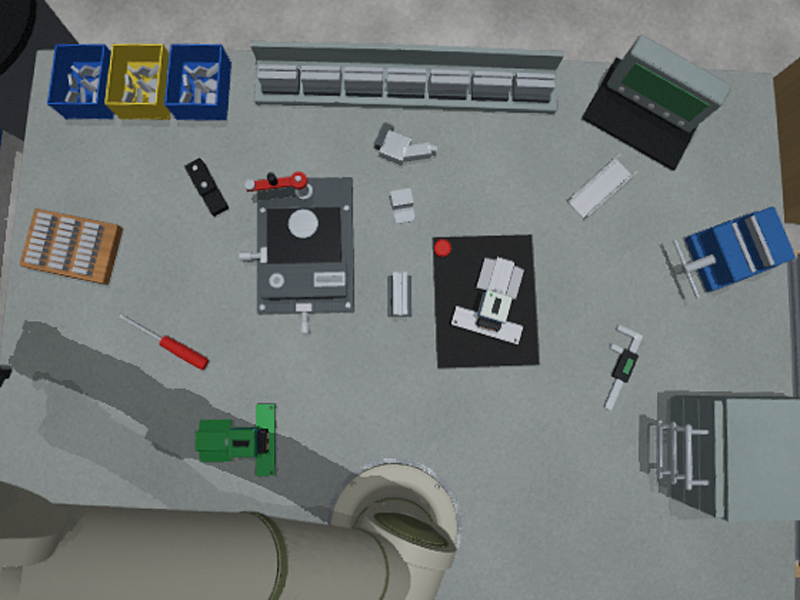

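View pics/side0b.png

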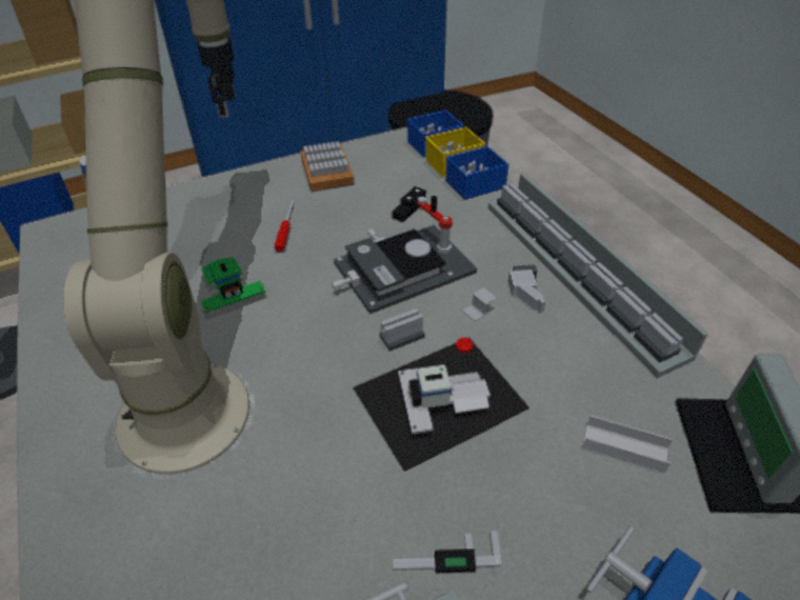

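The top view shows three things that matter (pixels in the 800x600 enlargement). The white head is on the mat at about (495,300). A green look-alike is at (240,440), and it's not meant because of its colour. The mount has its flat disc at (302,223), cone at (277,281), groove at (328,279) and post at (299,180). The head's tail and the mount's +x both point up the picture.

```bash
cat > h.py <<'E'
from workcell import bot
import cv2,numpy as np
def P(c,uv,z):
    "pixels -> world on plane z"
    K=np.array([[c["fx"],0,c["cx"]],[0,c["fy"],c["cy"]],[0,0,1]])
    n=cv2.undistortPoints(np.array(uv,float).reshape(-1,1,2),K,np.array([c["k1"],0,0,0.])).reshape(-1,2)
    R=cv2.Rodrigues(np.array(c["rvec"],float))[0];o=-R.T@np.array(c["tvec"],float).ravel()
    d=np.c_[n,np.ones(len(n))]@R
    return o+d*((np.asarray(z,float)-o[2])/d[:,2]).reshape(-1,1)
def Q(c,p):
    K=np.array([[c["fx"],0,c["cx"]],[0,c["fy"],c["cy"]],[0,0,1]])
    return cv2.projectPoints(np.array(p,float).reshape(-1,1,3),np.array(c["rvec"],float),np.array(c["tvec"],float),K,np.array([c["k1"],0,0,0.]))[0].reshape(-1,2)
E
python3 - <<'E'
from h import *
c=bot.get_calibration("top");s=1.42857
px=np.array([[302,223],[277,281],[328,279],[299,180],[272,180],[495,307],[458,318],[517,335],[400,295],[443,247],[402,205],[407,145]])/s
for n,p in zip("flat cone groove post pin headbox barL barR vee cap brz punch".split(),P(c,px,[.049,.052,.052,.13,.14,.08,.031,.031,.05,.017,.03,.03])): print(n,p.round(4))
w=bot.get_calibration("wrist");R=cv2.Rodrigues(np.array(w["rvec"]))[0];o=bot.get_obs()
E_=np.array(o["eef_rot"]);print("cam in tool",E_.T@(-R.T@np.array(w["tvec"]).ravel()-o["tcp_pos"]),"\n",(E_.T@R.T).round(3),w["fx"],w["cx"],w["cy"],w["k1"])
t=cv2.imread("pics/top0.png")
a=cv2.resize(t[160:265,295:385],None,fx=4.6,fy=4.6,interpolation=3)
b=cv2.resize(t[115:240,165:255],(int(90*3.86),483),interpolation=3)[:483]
cv2.imwrite("pics/crops.png",np.hstack([a[:483],b]))
E
```

```text
flat [0.5712 0.1929 0.049 ]
cone [0.4572 0.2343 0.052 ]
groove [0.4638 0.1381 0.052 ]
post [0.631  0.1899 0.13  ]
pin [0.6266 0.2366 0.14  ]
headbox [ 0.4166 -0.1734  0.08  ]
barL [ 0.3988 -0.1106  0.031 ]
barR [ 0.3694 -0.2242  0.031 ]
vee [0.4375 0.0015 0.05  ]
cap [ 0.5389 -0.0806  0.017 ]
brz [0.6175 0.0022 0.03  ]
punch [ 0.7408 -0.0045  0.03  ]
cam in tool [ 0.00050153 -0.07689016 -0.15180344] 
 [[ 1.     0.    -0.   ]
 [-0.     0.955  0.296]
 [ 0.    -0.296  0.955]] 307.70697071076705 275.37476681021354 210.28203593183937 0.002820154546668721
```

View pics/crops.png

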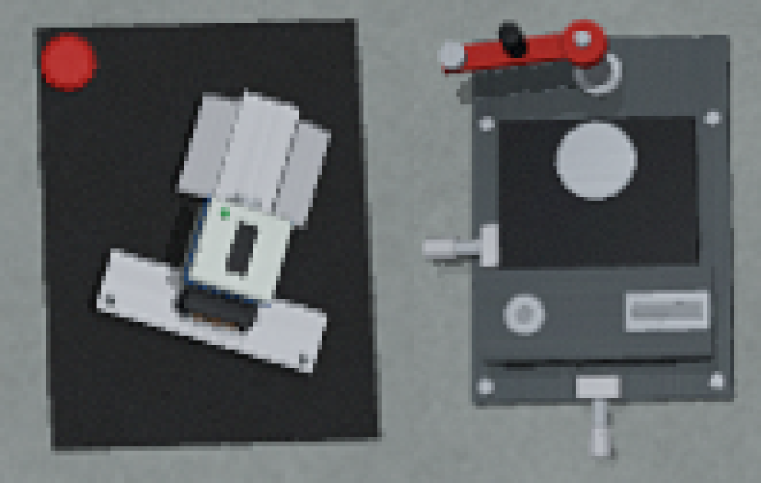

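The enlarged crop confirms the white head with its blue band, snout towards the robot and tail away. It also shows the seats: ring and cone at (524,314), groove block at (667,311) and flat at (596,160). Next I fit poses from these corners.

```bash
cat >> h.py <<'E'
def fit(m,w):
    "2D rigid: model->world; returns yaw,t,residuals"
    m=np.asarray(m,float);w=np.asarray(w,float)[:,:2];a=m-m.mean(0);b=w-w.mean(0)
    th=np.arctan2((a[:,0]*b[:,1]-a[:,1]*b[:,0]).sum(),(a*b).sum());R=np.array([[np.cos(th),-np.sin(th)],[np.sin(th),np.cos(th)]])
    t=w.mean(0)-R@m.mean(0);return th,t,(w-t-m@R.T)
E
python3 - <<'E'
from h import *
c=bot.get_calibration("top")
def ca(p): return np.array(p)/4.6+[295,160]-[.39,.39]
def cb(p): return (np.array(p)-[414,0])/3.86+[165,115]-[.37,.37]
m=[[-51,67],[-51,-67],[-15,67],[-15,-67],[100,18],[100,-18]]
w=P(c,ca([[97,308],[313,372],[113,250],[327,310],[246,90],[299,105]]),.031)
th,t,r=fit(np.array(m)/1e3,w);print("head",th,np.degrees(th),t,(r*1e3).round(1))
b=P(c,ca([[210,198],[295,222],[273,300],[188,275]]),.083);print(b.mean(0),b.round(4))
s=P(c,cb([[524,314],[667,311],[596,160]]),[.052,.052,.049])
th,t,r=fit([[-.033,.05],[-.033,-.05],[.077,0]],s);print("seat",th,t,(r*1e3).round(1),s.round(4))
f=P(c,cb([[486,124],[713,118],[485,387],[717,381]]),.012);print("plate",f.mean(0),f.round(4))
f=P(c,cb([[474,38],[729,36],[476,404],[733,400]]),.01);print("plate",f.mean(0),f.round(4), fit([[.135,.095],[.135,-.095],[-.135,.095],[-.135,-.095]],f))
f=P(c,cb([[583,37],[513,40],[452,55]]),.145);print("post,pin,tip",f.round(4))
E
```

```text
head -0.259559258031495 -14.87165001875178 [ 0.42042732 -0.17496352] [[-0.7 -0.3]
 [-0.8  0.3]
 [-0.7 -0. ]
 [ 1.4  1.3]
 [-0.1 -1.9]
 [ 0.9  0.7]]
[ 0.41952842 -0.17448349  0.083     ] [[ 0.4481 -0.1561  0.083 ]
 [ 0.4357 -0.2051  0.083 ]
 [ 0.3907 -0.1927  0.083 ]
 [ 0.4036 -0.144   0.083 ]]
seat 0.04928732981327001 [0.49449894 0.18811475] [[ 0.   0. ]
 [ 0.1 -0. ]
 [-0.1 -0. ]] [[0.4591 0.2365 0.052 ]
 [0.4641 0.1365 0.052 ]
 [0.5713 0.1919 0.049 ]]
plate [0.51266423 0.19139569 0.012     ] [[0.6052 0.28   0.012 ]
 [0.6142 0.1132 0.012 ]
 [0.4111 0.2696 0.012 ]
 [0.4203 0.1028 0.012 ]]
plate [0.53865311 0.19107492 0.01      ] [[0.6711 0.2935 0.01  ]
 [0.6776 0.1041 0.01  ]
 [0.3988 0.2759 0.01  ]
 [0.4071 0.0909 0.01  ]] (np.float64(0.051065479653169904), array([0.53865311, 0.19107492]), array([[ 0.00249449,  0.00065403],
       [-0.00070851,  0.00096571],
       [-0.00019194, -0.00320788],
       [-0.00159404,  0.00158814]]))
post,pin,tip [[0.6309 0.1899 0.145 ]
 [0.6277 0.236  0.145 ]
 [0.6165 0.2758 0.145 ]]
```

Emit:
{"fn": "servo_tool", "kwargs": {
  "rows": [
    [[-0.015,0.014,0,0,0,0],[-0.045,0.044,0,0,0,0],[-0.078,0.076,0,0,0,0],[-0.111,0.108,0,0,0,0],[-0.144,0.14,0,0,0,0],[-0.177,0.172,0,0,0,0],[-0.21,0.204,0,0,0,0],[-0.243,0.236,0,0,0,0]]
  ]
}}

```text
t: 0.9
tcp_pos: [0.4091, 0.3458, 0.2218]
eef_rot: [[0.399, 0.917, -0.0], [0.917, -0.399, -0.0], [-0.0, 0.0, -1.0]]
ft_force: [0.6, 0.2, 0.0]
opening: 0.0854
```

Emit:
{"fn": "servo_tool", "kwargs": {
  "rows": [
    [[-0.033,0.032,0,0,0,-2],[-0.066,0.064,0,0,0,-4],[-0.099,0.098,0,0,0,-6],[-0.115,0.114,0,0,0,-8],[-0.121,0.119,0,0,0,-8.6],[-0.121,0.119,0,0,0,-8.6],[-0.121,0.119,0,0,0,-8.6],[-0.121,0.119,0,0,0,-8.6]]
  ]
}}

```text
t: 1.7
tcp_pos: [0.4691, 0.1909, 0.2219]
eef_rot: [[0.256, 0.967, -0.0], [0.967, -0.256, 0.0], [0.0, -0.0, -1.0]]
ft_force: [-0.1, 0.6, -0.0]
opening: 0.0849
```

```bash
python3 - <<'E'
from h import *
import json
o=bot.get_obs();c=bot.get_calibration("wrist");im=bot.camera("wrist")[:,:,::-1];cv2.imwrite("pics/w1.png",im)
json.dump({k:np.asarray(v).tolist() for k,v in c.items()},open("w1.json","w"))
print(o["t"],o["tcp_pos"],np.round(o["eef_rot"],4),o["ft_force"])
print(Q(c,[[.4591,.2365,.052],[.4641,.1365,.052],[.5713,.1919,.049],[.631,.19,.145],[.6277,.236,.145]]).round(0))
E
```

```text
1.7 [0.46909115 0.19086903 0.22190745] [[ 2.557e-01  9.667e-01 -2.000e-04]
 [ 9.667e-01 -2.557e-01  4.000e-04]
 [ 4.000e-04 -3.000e-04 -1.000e+00]] [-0.13808558  0.58222776 -0.02759941]
[[314. 170.]
 [225. 198.]
 [298. 271.]
 [318. 377.]
 [366. 364.]]
```

View pics/w1.png

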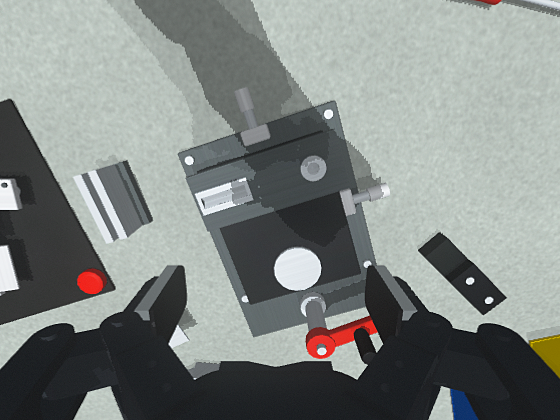

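The wrist view shows the cone ring at (313,168), groove block at (223,196), flat disc at (298,269) and arm hub at (321,345). That's within 2 px of the prediction from the top camera.

```bash
python3 - <<'E'
from h import *
import json
c=json.load(open("w1.json"));im=cv2.imread("pics/w1.png");g=cv2.cvtColor(im,cv2.COLOR_BGR2GRAY)
k=lambda uv:np.array(uv,float)
def blob(x,y,r,th):
    m=((g>th)*255).astype(np.uint8);m2=np.zeros_like(m);m2[y-r:y+r,x-r:x+r]=m[y-r:y+r,x-r:x+r]
    cs=cv2.findContours(m2,cv2.RETR_EXTERNAL,cv2.CHAIN_APPROX_NONE)[0];q=max(cs,key=cv2.contourArea)
    return cv2.minEnclosingCircle(q),cv2.minAreaRect(q)
print(blob(298,269,32,150),blob(313,168,20,90),blob(223,196,36,110),sep="\n")
a=blob(298,269,32,150)[1][0];b=blob(313,168,20,90)[0][0]
s=P(c,[b,[223,196],a],[.052,.052,.049]);print(s.round(4),fit([[-.033,.05],[-.033,-.05],[.077,0]],s))
hsv=cv2.cvtColor(im,cv2.COLOR_BGR2HSV)
# post axis: hub top in both views -> triangulate height
ct=bot.get_calibration("top")
for z in(.11,.12,.13,.14,.15): print(z,P(c,[[321,348]],z)[0].round(4),P(ct,[[(583-414)/3.86+164.6,37/3.86+114.6]],z)[0].round(4))
# head reach
E
```

```text
(((297.2452697753906, 268.5896301269531), 23.38920021057129), ((297.0, 269.0), (42.0, 46.0), 90.0))
(((312.9285583496094, 168.2142791748047), 13.257762908935547), ((312.9000244140625, 168.20001220703125), (25.043960571289062, 25.491174697875977), 26.56505012512207))
(((220.0, 200.5), 44.93616485595703), ((220.0, 197.5), (67.0, 66.0), 90.0))
[[0.4567 0.2356 0.052 ]
 [0.4613 0.1352 0.052 ]
 [0.5685 0.1915 0.049 ]] (np.float64(0.051949152192757184), array([0.49185151, 0.18726182]), array([[ 0.00043079,  0.00014754],
       [-0.00018914, -0.00043042],
       [-0.00024164,  0.00028288]]))
0.11 [0.6312 0.1978 0.11  ] [0.6421 0.1958 0.11  ]
0.12 [0.6222 0.1983 0.12  ] [0.639  0.1941 0.12  ]
0.13 [0.6133 0.1988 0.13  ] [0.6358 0.1925 0.13  ]
0.14 [0.6043 0.1993 0.14  ] [0.6326 0.1908 0.14  ]
0.15 [0.5954 0.1998 0.15  ] [0.6294 0.1892 0.15  ]
```

Emit:
{"fn": "servo_tool", "kwargs": {
  "rows": [
    [[-0.03,0.004,0,0,0,0],[-0.078,0.01,0,0,0,0],[-0.126,0.016,0,0,0,0],[-0.174,0.022,0,0,0,0],[-0.222,0.028,0,0,0,0],[-0.27,0.034,0,0,0,0],[-0.318,0.04,0,0,0,0],[-0.35,0.045,0,0,0,0]]
  ]
}}

```text
t: 2.55
tcp_pos: [0.4224, -0.1627, 0.2222]
eef_rot: [[0.259, 0.966, 0.0], [0.966, -0.259, -0.001], [-0.0, 0.0, -1.0]]
ft_force: [1.4, 0.5, -0.0]
opening: 0.085
```

Emit:
{"fn": "servo_tool", "kwargs": {
  "rows": [
    [[-0.016,0.002,0,0,0,0],[-0.016,0.002,0,0,0,0],[-0.016,0.002,0,0,0,0],[-0.016,0.002,0,0,0,0]]
  ]
}}

```text
t: 2.95
tcp_pos: [0.4212, -0.175, 0.2219]
eef_rot: [[0.256, 0.967, 0.0], [0.967, -0.256, 0.0], [0.0, -0.0, -1.0]]
ft_force: [0.1, -0.0, -0.0]
opening: 0.0855
```

```bash
python3 - <<'E'
from h import *
import json
o=bot.get_obs();c=bot.get_calibration("wrist");im=bot.camera("wrist")[:,:,::-1];cv2.imwrite("pics/w2.png",im)
json.dump({k:np.asarray(v).tolist() for k,v in c.items()},open("w2.json","w"))
print(o["t"],o["tcp_pos"],np.round(o["eef_rot"],4),o["ft_force"])
th=-.2596;R=np.array([[np.cos(th),-np.sin(th)],[np.sin(th),np.cos(th)]]);t=[.4202,-.1748]
m=np.array([[-.025,.025],[-.025,-.025],[.025,.025],[.025,-.025]])
print("box",Q(c,np.c_[m@R.T+t,[.083]*4]).round(0).tolist())
m=np.array([[-.051,.067],[-.051,-.067],[-.015,.067],[-.015,-.067],[.1,.018],[.1,-.018]])
print("flange",Q(c,np.c_[m@R.T+t,[.031]*6]).round(0).tolist())
E
```

```text
2.95 [ 0.42116347 -0.17501141  0.22194295] [[ 2.555e-01  9.668e-01  0.000e+00]
 [ 9.668e-01 -2.555e-01  5.000e-04]
 [ 4.000e-04 -1.000e-04 -1.000e+00]] [ 0.07690167 -0.01343507 -0.02678273]
box [[301.0, 171.0], [248.0, 171.0], [300.0, 221.0], [250.0, 221.0]]
flange [[336.0, 139.0], [213.0, 139.0], [334.0, 172.0], [215.0, 172.0], [289.0, 264.0], [260.0, 264.0]]
```

View pics/w2.png

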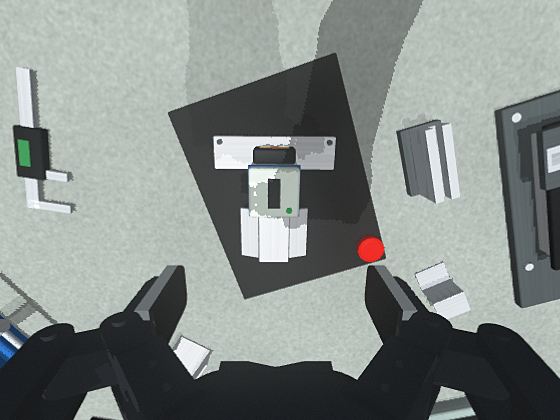

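The wrist view shows the head's cross bar at (213..337,136), box top at (248..300,167..217) and tail end at row 262. It's square to the jaws, and about 2.5 mm nearer the robot than the top camera says. The seats show the same bias, so the head-to-seat displacement stands. Descending.

Emit:
{"fn": "servo_tool", "kwargs": {
  "rows": [
    [[0,-0.001,0.02,0,0,0],[0,-0.002,0.055,0,0,0],[0,-0.002,0.09,0,0,0],[0,-0.002,0.115,0,0,0],[0,-0.002,0.135,0,0,0],[0,-0.002,0.148,0,0,0],[0,-0.002,0.159,0,0,0],[0,-0.002,0.159,0,0,0]]
  ]
}}

```text
t: 3.8
tcp_pos: [0.4187, -0.1751, 0.062]
eef_rot: [[0.256, 0.967, -0.002], [0.967, -0.256, 0.001], [0.0, -0.002, -1.0]]
ft_force: [-0.5, 0.6, -0.0]
opening: 0.0852
```

Emit:
{"fn": "servo_tool", "kwargs": {
  "rows": [
    [[0,0,0,0,0,0],[0,0,0,0,0,0],[0,0,0,0,0,0],[0,0,0,0,0,0],[0,0,0,0,0,0],[0,0,0,0,0,0],[0,0,0,0,0,0],[0,0,0,0,0,0]]
  ],
  "grip": 0.04,
  "force": 60
}}

```text
t: 4.6
tcp_pos: [0.4194, -0.1758, 0.0641]
eef_rot: [[0.257, 0.966, 0.002], [0.966, -0.257, -0.0], [0.0, 0.002, -1.0]]
ft_force: [-0.1, 3.3, 7.7]
opening: 0.0479
```

Emit:
{"fn": "servo_tool", "kwargs": {
  "rows": [
    [[0,0,0,0,0,0],[0,0,-0.003,0,0,0],[0,0,-0.008,0,0,0],[0,0,-0.015,0,0,0],[0,0,-0.02,0,0,0],[0,0,-0.02,0,0,0],[0,0,-0.02,0,0,0],[0,0,-0.02,0,0,0]]
  ]
}}

```text
t: 5.4
tcp_pos: [0.4187, -0.176, 0.0829]
eef_rot: [[0.258, 0.966, -0.0], [0.966, -0.258, 0.0], [-0.0, -0.0, -1.0]]
ft_force: [-0.6, -0.6, -8.6]
opening: 0.0476
```

```bash
python3 - <<'E'
from h import *
o=bot.get_obs();print({k:np.round(v,4).tolist() for k,v in o.items()})
im=bot.camera("wrist")[:,:,::-1];cv2.imwrite("pics/w3.png",im);print(bot.get_obs()["ft_force"])
E
```

```text
{'t': 5.4, 'joint_pos': [0.2474, 0.5274, 0.0357, 2.3287, -0.0636, 0.2866, 1.6495], 'qvel': [0.0005, 0.0038, 0.0008, 0.0008, 0.0019, 0.0014, -0.0004], 'joint_torque': [0.0029, -59.0535, 2.0273, -10.0528, 0.0058, -0.0026, -0.0002], 'tcp_pos': [0.4187, -0.176, 0.0829], 'eef_rot': [[0.2577, 0.9662, -0.0003], [0.9662, -0.2577, 0.0001], [-0.0, -0.0003, -1.0]], 'ft_force': [-0.6049, -0.6117, -8.6234], 'torque': [0.0146, -0.0248, 0.0289], 'opening': 0.0476}
[ 0.39597372  0.6939449  -8.51731684]
```

View pics/w3.png

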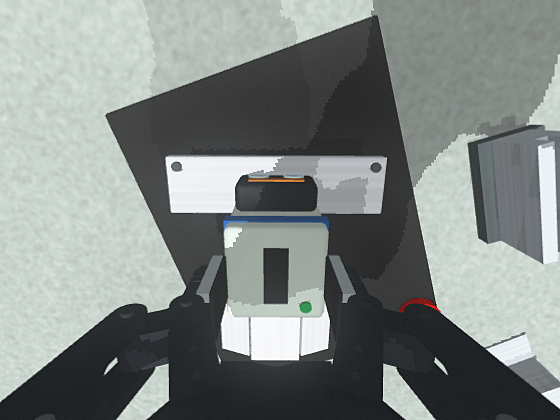

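The head is held square and level at about 8.6 N (0.88 kg). Its bar corners are at (165,156) and (386,156).

```bash
python3 - <<'E'
from h import *
c=bot.get_calibration("wrist");o=bot.get_obs();p=np.array(o["tcp_pos"]);R=np.array(o["eef_rot"])
w=P(c,[[165.5,156],[386.5,156],[170,213],[386,213]],p[2]-.0071-.026)
th,t,r=fit([[-.051,.067],[-.051,-.067],[-.015,.067],[-.015,-.067]],w[[1,0,3,2]]);print(th,t,(r*1e3).round(1))
for tt in (t,np.array([.4204,-.175])):
    d=R[:2,:2].T@(tt-p[:2]);print("head in tool (mm)",d*1e3)
    for home in ([.4919,.1873],[.4945,.1881]):
        a=np.radians(92.9);Rt=np.array([[np.cos(a),np.sin(a)],[np.sin(a),-np.cos(a)]])
        tcp=np.array(home)-Rt@d;print("tcp target",tcp.round(4),"shift in tool now",R[:2,:2].T@(tcp-p[:2]))
E
```

```text
-0.2581525295491564 [ 0.41662528 -0.17366244] [[-0.1 -1.7]
 [ 0.1  0.5]
 [ 0.4  1.6]
 [-0.4 -0.4]]
head in tool (mm) [ 1.73210733 -2.55643523]
tcp target [0.4945 0.1857] shift in tool now [ 0.36903537 -0.01988001]
tcp target [0.4971 0.1865] shift in tool now [ 0.37047837 -0.01757398]
head in tool (mm) [1.4124676  1.43548118]
tcp target [0.4905 0.1858] shift in tool now [ 0.36811711 -0.023778  ]
tcp target [0.4931 0.1866] shift in tool now [ 0.36956011 -0.02147198]
```

Emit:
{"fn": "servo_tool", "kwargs": {
  "rows": [
    [[0,0,-0.015,0,0,0],[0,0,-0.04,0,0,0],[0.005,0,-0.065,0,0,0],[0.02,-0.001,-0.075,0,0,0],[0.045,-0.002,-0.076,0,0,0],[0.075,-0.004,-0.076,0,0,0],[0.11,-0.006,-0.076,0,0,0],[0.145,-0.008,-0.076,0,0,0]]
  ]
}}

```text
t: 6.25
tcp_pos: [0.4481, -0.0328, 0.1588]
eef_rot: [[0.259, 0.966, -0.001], [0.966, -0.259, -0.0], [-0.0, -0.001, -1.0]]
ft_force: [0.6, -0.5, -8.8]
opening: 0.0477
```

Emit:
{"fn": "servo_tool", "kwargs": {
  "rows": [
    [[0.035,-0.002,0,0,0,-2],[0.07,-0.004,0,0,0,-4.5],[0.105,-0.006,0,0,0,-7],[0.14,-0.008,0,0,0,-9.5],[0.17,-0.01,0,0,0,-12],[0.2,-0.011,0,0,0,-14.5],[0.218,-0.012,0,0,0,-17],[0.224,-0.0125,0,0,0,-17.8]]
  ]
}}

```text
t: 7.05
tcp_pos: [0.494, 0.1878, 0.1586]
eef_rot: [[-0.054, 0.999, -0.0], [0.999, 0.054, 0.0], [0.0, -0.0, -1.0]]
ft_force: [0.6, -0.3, -7.6]
opening: 0.0475
```

Emit:
{"fn": "servo_tool", "kwargs": {
  "rows": [
    [[0,0,0,0,0,0],[0,0,0,0,0,0],[0,0,0,0,0,0],[0,0,0,0,0,0]]
  ]
}}

```text
t: 7.45
tcp_pos: [0.494, 0.1846, 0.1591]
eef_rot: [[-0.048, 0.999, -0.0], [0.999, 0.048, -0.0], [-0.0, -0.0, -1.0]]
ft_force: [-0.3, 1.6, -8.1]
opening: 0.0481
```

```bash
python3 - <<'E'
from h import *
o=bot.get_obs();print({k:np.round(o[k],4).tolist() for k in("t","tcp_pos","eef_rot","ft_force","torque","opening")})
im=bot.camera("wrist")[:,:,::-1];cv2.imwrite("pics/w4.png",im);t=bot.camera("top")[:,:,::-1];cv2.imwrite("pics/t4.png",t)
s=bot.camera("side")[:,:,::-1]
b=cv2.resize(t[110:240,150:270],(360,390),interpolation=3);d=cv2.resize(s[110:240,200:346],(438,390),interpolation=3)
cv2.imwrite("pics/c4.png",np.hstack([b,d]))
E
```

```text
{'t': 7.45, 'tcp_pos': [0.494, 0.1846, 0.1591], 'eef_rot': [[-0.0481, 0.9988, -0.0001], [0.9988, 0.0481, -0.0005], [-0.0005, -0.0001, -1.0]], 'ft_force': [-0.2556, 1.6322, -8.1121], 'torque': [0.0083, -0.0369, -0.0273], 'opening': 0.0481}
```

View pics/w4.png

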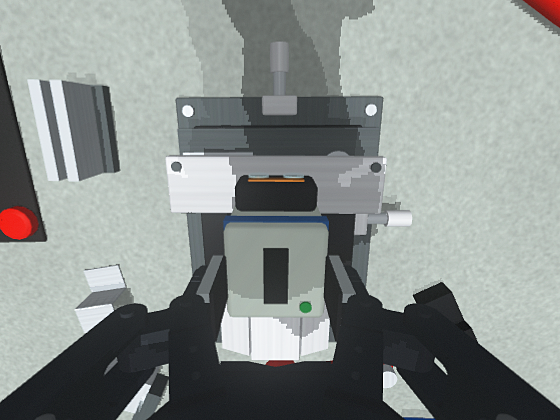

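The wrist view shows the head square over the mount, with the cross bar covering the cone and groove seats. The seat bar's edges are visible at row 127. Lowering to about 12 mm above contact.

Emit:
{"fn": "servo_tool", "kwargs": {
  "rows": [
    [[0,0,0.005,0,0,0],[0,0,0.015,0,0,0],[0,0,0.025,0,0,0],[0,0,0.032,0,0,0],[0,0,0.036,0,0,0],[0,0,0.036,0,0,0],[0,0,0.036,0,0,0],[0,0,0.036,0,0,0]]
  ]
}}

```text
t: 8.4
tcp_pos: [0.4943, 0.1859, 0.1233]
eef_rot: [[-0.05, 0.999, 0.001], [0.999, 0.05, 0.0], [0.0, 0.001, -1.0]]
ft_force: [-0.1, 0.1, -8.2]
opening: 0.0481
```

Emit:
{"fn": "servo_tool", "kwargs": {
  "rows": [
    [[0,0,0,0,0,0],[0,0,0,0,0,0]]
  ]
}}

```text
t: 8.6
tcp_pos: [0.4942, 0.1858, 0.1233]
eef_rot: [[-0.05, 0.999, 0.0], [0.999, 0.05, 0.0], [0.0, 0.0, -1.0]]
ft_force: [0.2, 0.9, -7.9]
opening: 0.0478
```

Emit:
{"fn": "servo_tool", "kwargs": {
  "rows": [
    [[0,0,0.002,0,0,0],[0,0,0.004,0,0,0],[0,0,0.006,0,0,0],[0,0,0.008,0,0,0],[0,0,0.009,0,0,0],[0,0,0.01,0,0,0],[0,0,0.0105,0,0,0],[0,0,0.0105,0,0,0]]
  ]
}}

```text
t: 9.4
tcp_pos: [0.4941, 0.1858, 0.1124]
eef_rot: [[-0.05, 0.999, -0.0], [0.999, 0.05, -0.0], [-0.0, -0.0, -1.0]]
ft_force: [0.1, 0.0, -8.0]
opening: 0.0474
```

Emit:
{"fn": "servo_tool", "kwargs": {
  "rows": [
    [[0,0,0.0005,0,0,0],[0,0,0.001,0,0,0],[0,0,0.001,0,0,0],[0,0,0.0015,0,0,0],[0,0,0.0015,0,0,0],[0,0,0.002,0,0,0],[0,0,0.002,0,0,0],[0,0,0.002,0,0,0]]
  ]
}}

```text
t: 10.2
tcp_pos: [0.4941, 0.1858, 0.1105]
eef_rot: [[-0.05, 0.999, 0.0], [0.999, 0.05, -0.0], [-0.0, 0.0, -1.0]]
ft_force: [-0.5, -0.0, -8.1]
opening: 0.0475
```

Emit:
{"fn": "servo_tool", "kwargs": {
  "rows": [
    [[0,0,0.0005,0,0,0],[0,0,0.0005,0,0,0],[0,0,0.001,0,0,0],[0,0,0.001,0,0,0],[0,0,0.001,0,0,0]]
  ]
}}

```text
t: 10.7
tcp_pos: [0.4941, 0.1858, 0.1095]
eef_rot: [[-0.05, 0.999, 0.0], [0.999, 0.05, -0.0], [-0.0, 0.0, -1.0]]
ft_force: [-0.1, -0.4, -7.6]
opening: 0.048
```

Emit:
{"fn": "servo_tool", "kwargs": {
  "rows": [
    [[0,0,0.0005,0,0,0],[0,0,0.0005,0,0,0],[0,0,0.001,0,0,0],[0,0,0.001,0,0,0],[0,0,0.001,0,0,0]]
  ]
}}

```text
t: 11.2
tcp_pos: [0.4944, 0.186, 0.1088]
eef_rot: [[-0.05, 0.999, 0.001], [0.999, 0.05, 0.0], [0.0, 0.001, -1.0]]
ft_force: [-0.2, 1.2, -0.9]
opening: 0.0475
```

Contact came at TCP z of about 0.1088, between the predicted bar-top height (0.111) and home (0.108), with a small push to +x,+y. That fits the balls being in their seats and slightly off axis. I'll yield that way and ease down.

Emit:
{"fn": "servo_tool", "kwargs": {
  "rows": [
    [[0.0002,0.0003,0,0,0,0],[0.0004,0.0006,0,0,0,0],[0.0004,0.0006,0.0002,0,0,0],[0.0004,0.0006,0.0004,0,0,0],[0.0004,0.0006,0.0004,0,0,0]]
  ]
}}

```text
t: 11.7
tcp_pos: [0.4946, 0.1862, 0.1086]
eef_rot: [[-0.05, 0.999, 0.0], [0.999, 0.05, 0.0], [0.0, 0.0, -1.0]]
ft_force: [-2.5, -0.4, 8.2]
opening: 0.0478
```

```bash
python3 - <<'E'
from h import *
o=bot.get_obs();print({k:np.round(o[k],4).tolist() for k in("t","tcp_pos","eef_rot","ft_force","torque","opening")})
E
```

```text
{'t': 11.7, 'tcp_pos': [0.4946, 0.1862, 0.1086], 'eef_rot': [[-0.0501, 0.9987, 0.0002], [0.9987, 0.0501, 0.0001], [0.0, 0.0002, -1.0]], 'ft_force': [-2.4509, -0.4268, 8.1945], 'torque': [-0.0335, 0.7106, 0.1556], 'opening': 0.0478}
```

Emit:
{"fn": "servo_tool", "kwargs": {
  "rows": [
    [[0,-0.0003,-0.0002,0,0,0],[0,-0.0006,-0.0002,0,0,0],[0,-0.0008,-0.0002,0,0,0],[0,-0.0008,-0.0002,0,0,0]]
  ]
}}

```text
t: 12.1
tcp_pos: [0.4944, 0.1862, 0.1086]
eef_rot: [[-0.05, 0.999, 0.001], [0.999, 0.05, 0.0], [0.0, 0.001, -1.0]]
ft_force: [-0.5, -1.1, 5.0]
opening: 0.0477
```

Emit:
{"fn": "servo_tool", "kwargs": {
  "rows": [
    [[-0.0003,0,0,0,0,0],[-0.0006,0,0,0,0,0],[-0.0008,0,0,0,0,0],[-0.0008,0,0,0,0,0]]
  ]
}}

```text
t: 12.5
tcp_pos: [0.4945, 0.1861, 0.1086]
eef_rot: [[-0.05, 0.999, 0.001], [0.999, 0.05, 0.001], [0.001, 0.001, -1.0]]
ft_force: [-0.3, 1.4, 4.7]
opening: 0.0478
```

Emit:
{"fn": "servo_tool", "kwargs": {
  "rows": [
    [[0,-0.0005,0,0,0,0],[0,-0.001,0,0,0,0],[0,-0.0015,0,0,0,0],[0,-0.0015,0,0,0,0]]
  ]
}}

```text
t: 12.9
tcp_pos: [0.494, 0.1861, 0.1087]
eef_rot: [[-0.05, 0.999, 0.003], [0.999, 0.05, 0.001], [0.001, 0.003, -1.0]]
ft_force: [5.5, 2.7, 2.5]
opening: 0.0478
```

Emit:
{"fn": "servo_tool", "kwargs": {
  "rows": [
    [[0,0.0005,0,0,0,0],[0,0.001,0,0,0,0],[0,0.002,0,0,0,0],[0,0.0025,0,0,0,0],[0,0.0035,0,0,0,0],[0,0.0035,0,0,0,0]]
  ]
}}

```text
t: 13.5
tcp_pos: [0.4945, 0.186, 0.1085]
eef_rot: [[-0.051, 0.999, -0.002], [0.999, 0.051, 0.0], [0.0, -0.002, -1.0]]
ft_force: [-3.2, 3.2, 10.5]
opening: 0.0478
```

Emit:
{"fn": "servo_tool", "kwargs": {
  "rows": [
    [[0.0005,-0.001,-0.0002,0,0,0],[0.0005,-0.0022,-0.0002,0,0,0],[0.0005,-0.0022,-0.0002,0,0,0],[0.0005,-0.0022,-0.0002,0,0,0]]
  ]
}}

```text
t: 13.9
tcp_pos: [0.4941, 0.1861, 0.1086]
eef_rot: [[-0.05, 0.999, 0.001], [0.999, 0.05, 0.0], [0.0, 0.001, -1.0]]
ft_force: [4.5, 2.7, 4.9]
opening: 0.0478
```

```bash
python3 - <<'E'
from h import *
o=bot.get_obs();print({k:np.round(o[k],4).tolist() for k in("t","tcp_pos","eef_rot","ft_force","torque","opening")})
E
```

```text
{'t': 13.9, 'tcp_pos': [0.4941, 0.1861, 0.1086], 'eef_rot': [[-0.05, 0.9987, 0.0008], [0.9987, 0.05, 0.0004], [0.0003, 0.0008, -1.0]], 'ft_force': [4.5375, 2.6764, 4.8844], 'torque': [0.8119, -0.7598, 0.2751], 'opening': 0.0478}
```

Emit:
{"fn": "servo_tool", "kwargs": {
  "rows": [
    [[0.0006,0.0006,0,0,0,0],[0.001,0.001,0,0,0,0],[0.001,0.001,0,0,0,0],[0.001,0.001,0,0,0,0]]
  ]
}}

```text
t: 14.3
tcp_pos: [0.4942, 0.1862, 0.1085]
eef_rot: [[-0.05, 0.999, -0.001], [0.999, 0.05, -0.001], [-0.001, -0.001, -1.0]]
ft_force: [1.5, 0.1, 7.7]
opening: 0.0474
```

```bash
python3 - <<'E'
from h import *
o=bot.get_obs();print({k:np.round(o[k],4).tolist() for k in("t","tcp_pos","eef_rot","ft_force","torque","opening")})
E
```

```text
{'t': 14.3, 'tcp_pos': [0.4942, 0.1862, 0.1085], 'eef_rot': [[-0.0497, 0.9988, -0.0009], [0.9988, 0.0497, -0.0009], [-0.0009, -0.001, -1.0]], 'ft_force': [1.5431, 0.0568, 7.6813], 'torque': [0.2696, -0.3286, 0.3299], 'opening': 0.0474}
```

All three feet now carry load, lateral forces are near zero, and the seats hold the head sideways. I'll reduce the push, lower the grip force, then open in stages.

Emit:
{"fn": "servo_tool", "kwargs": {
  "rows": [
    [[0,0.0002,-0.0003,0,0,0],[0,0.0002,-0.0003,0,0,0],[0,0.0002,-0.0003,0,0,0]]
  ],
  "force": 20
}}

```text
t: 14.6
tcp_pos: [0.4942, 0.1863, 0.1086]
eef_rot: [[-0.05, 0.999, -0.001], [0.999, 0.05, -0.001], [-0.001, -0.001, -1.0]]
ft_force: [1.7, -0.2, 5.1]
opening: 0.0475
```

Emit:
{"fn": "servo_tool", "kwargs": {
  "rows": [
    [[0,0,0,0,0,0],[0,0,0,0,0,0],[0,0,0,0,0,0],[0,0,0,0,0,0]]
  ],
  "grip": 0.054
}}

```text
t: 15.0
tcp_pos: [0.4945, 0.1867, 0.1086]
eef_rot: [[-0.05, 0.999, -0.001], [0.999, 0.05, -0.0], [-0.0, -0.001, -1.0]]
ft_force: [-0.0, -0.0, 0.2]
opening: 0.054
```

```bash
python3 - <<'E'
from h import *
o=bot.get_obs();print({k:np.round(o[k],4).tolist() for k in("t","tcp_pos","eef_rot","ft_force","torque","opening")})
E
```

```text
{'t': 15.0, 'tcp_pos': [0.4945, 0.1867, 0.1086], 'eef_rot': [[-0.0498, 0.9988, -0.0007], [0.9988, 0.0498, -0.0004], [-0.0003, -0.0007, -1.0]], 'ft_force': [-0.0285, -0.0196, 0.1702], 'torque': [-0.0212, -0.0483, -0.0184], 'opening': 0.054}
```

Emit:
{"fn": "servo_tool", "kwargs": {
  "rows": [
    [[0,0,0,0,0,0],[0,0,0,0,0,0],[0,0,0,0,0,0],[0,0,-0.01,0,0,0],[0,0,-0.03,0,0,0],[0,0,-0.06,0,0,0],[0,0,-0.09,0,0,0],[0,0,-0.113,0,0,0]]
  ],
  "grip": 0.08
}}

```text
t: 15.8
tcp_pos: [0.495, 0.1869, 0.2243]
eef_rot: [[-0.05, 0.999, 0.002], [0.999, 0.05, 0.001], [0.001, 0.002, -1.0]]
ft_force: [0.2, 0.5, -0.4]
opening: 0.0798
```

Emit:
{"fn": "servo_tool", "kwargs": {
  "rows": [
    [[0,-0.03,-0.01,0,0,0],[0,-0.05,-0.02,0,0,0],[0,-0.05,-0.02,0,0,0],[0,-0.05,-0.02,0,0,0]]
  ]
}}

```text
t: 16.2
tcp_pos: [0.4451, 0.1846, 0.2427]
eef_rot: [[-0.05, 0.999, 0.002], [0.999, 0.05, 0.001], [0.001, 0.002, -1.0]]
ft_force: [-0.2, -0.1, -0.6]
opening: 0.08
```

```bash
python3 - <<'E'
from h import *
import json
o=bot.get_obs();print({k:np.round(o[k],4).tolist() for k in("t","tcp_pos","eef_rot","ft_force","torque","opening")})
c=bot.get_calibration("wrist");json.dump({k:np.asarray(v).tolist() for k,v in c.items()},open("w5.json","w"))
im=bot.camera("wrist")[:,:,::-1];cv2.imwrite("pics/w5.png",im)
s=bot.camera("side")[:,:,::-1];t=bot.camera("top")[:,:,::-1];cv2.imwrite("pics/s5.png",s);cv2.imwrite("pics/t5.png",t)
# predicted home pixels
th=.0505;R=np.array([[np.cos(th),-np.sin(th)],[np.sin(th),np.cos(th)]])
m=np.array([[-.051,.067],[-.051,-.067],[-.015,.067],[-.015,-.067]])
for z in(.075,.078):print("bar at home",z,Q(c,np.c_[m@R.T+[.4932,.1877],[z]*4]).round(1).tolist())
d=cv2.resize(s[110:220,220:350],None,fx=3.8,fy=3.8,interpolation=3)
cv2.imwrite("pics/c5.png",np.vstack([np.hstack([im[60:420,:], np.zeros((360,240,3),np.uint8)]),np.zeros((1,800,3),np.uint8)]) if 0 else d)
E
```

```text
{'t': 16.2, 'tcp_pos': [0.4451, 0.1846, 0.2427], 'eef_rot': [[-0.0503, 0.9987, 0.0016], [0.9987, 0.0503, 0.0008], [0.0007, 0.0017, -1.0]], 'ft_force': [-0.2296, -0.1172, -0.5512], 'torque': [-0.0282, 0.0339, -0.0289], 'opening': 0.08}
bar at home 0.075 [[338.0, 187.2], [211.9, 187.3], [336.0, 219.3], [213.9, 219.3]]
bar at home 0.078 [[338.6, 187.9], [211.3, 187.9], [336.5, 220.2], [213.4, 220.2]]
```

View pics/w5.png

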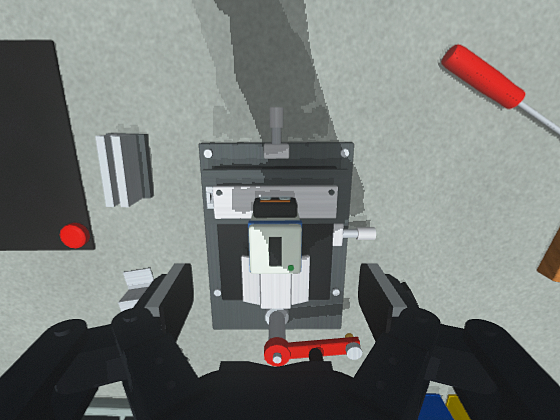

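View pics/c5.png

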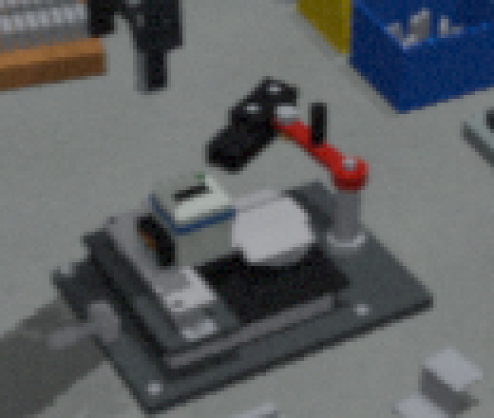

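The head sits square and level on the mount: in the wrist view the bar is at (213..338, 187..219), exactly as predicted for home. The arm is still parked, with its hub at about (277,352) and pin at (316,354). Now triangulating the hub and pin.

```bash
python3 - <<'E'
from h import *
import json
from scipy.optimize import least_squares as LS
ct,cs=bot.get_calibration("top"),bot.get_calibration("side");cw=json.load(open("w5.json"));c1=json.load(open("w1.json"))
cb=lambda p:(np.array(p)-[414,0])/3.86+[165,115]-[.37,.37]
sc=lambda p:np.array(p)/3.8+[220,110]-.37
def tri(obs):
    f=lambda x:np.concatenate([Q(c,x)[0]-u for c,u in obs]);r=LS(f,[.64,.2,.1]);return r.x.round(4),r.fun.round(1)
print("hub",tri([(ct,cb([583,37])),(cs,sc([348,165])),(cw,np.array([277,358])),(c1,np.array([321,350]))]))
print("tip bolt",tri([(ct,cb([452,53])),(cs,sc([285,115])),(cw,np.array([354,352]))]))
# pin: hub+ .045 along +y(mount)
h=tri([(ct,cb([583,37])),(cs,sc([348,165]))])[0]
print("hub2",h)
im=cv2.imread("pics/t5.png");hsv=cv2.cvtColor(im,cv2.COLOR_BGR2HSV)
print("pin top",tri([(ct,cb([510,28])),(cs,sc([319,105]))]), "pin base",tri([(ct,cb([515,52])),(cs,sc([319,138]))]))
t=im[100:150,160:240];s=cv2.imread("pics/s5.png")[110:175,270:330]
cv2.imwrite("pics/c6.png",np.hstack([cv2.resize(t,(480,300),interpolation=3),cv2.resize(s,(277,300),interpolation=3)]))
E
```

```text
hub (array([0.6444, 0.1972, 0.0978]), array([ 0.2,  0.6,  0.7, -0.5, -0.4,  0.2,  0.4, -0.4]))
tip bolt (array([0.6317, 0.2882, 0.0965]), array([-0.2,  0.4,  0.8, -0.6, -0. , -0.2]))
hub2 [0.6452 0.1987 0.0952]
pin top (array([0.6391, 0.2418, 0.1311]), array([-0.2,  0.5,  0.6, -0.1])) pin base (array([0.6364, 0.244 , 0.0955]), array([ 0.2, -0.6, -0.7,  0.2]))
```

View pics/c6.png

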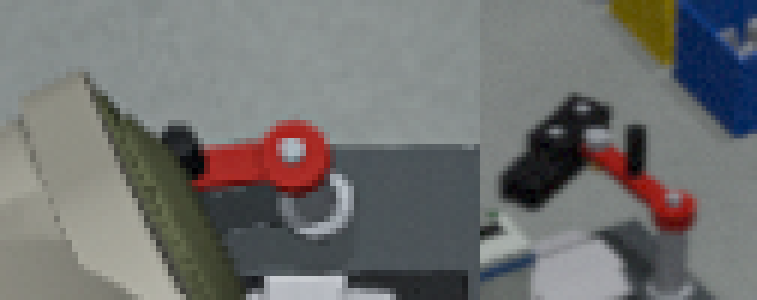

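Hub is at about (0.645,0.198) and arm angle is about 98° in the world frame. The pin is at (0.6387,0.242) with its top at z ≈ 0.131. I'll cage the pin loosely between the jaws, which lie along the tangent, and follow the arc.

Emit:
{"fn": "servo_tool", "kwargs": {
  "rows": [
    [[0.006,0.025,0,0,0,8],[0.012,0.05,0,0,0,16],[0.018,0.075,0,0,0,24],[0.024,0.1,0,0,0,32],[0.03,0.125,0,0,0,40],[0.036,0.15,0,0,0,48],[0.042,0.175,0,0,0,56],[0.048,0.196,0,0,0,64]]
  ],
  "grip": 0.032
}}

```text
t: 17.15
tcp_pos: [0.6399, 0.2422, 0.2408]
eef_rot: [[0.879, 0.477, -0.0], [0.477, -0.879, -0.001], [-0.001, 0.001, -1.0]]
ft_force: [-0.9, 0.1, -1.2]
opening: 0.0318
```

Emit:
{"fn": "servo_tool", "kwargs": {
  "rows": [
    [[0,0,0,0,0,8],[0,0,0,0,0,16],[0,0,0,0,0,21],[0,0,0,0,0,21],[0,0,0,0,0,21]]
  ]
}}

```text
t: 17.65
tcp_pos: [0.6384, 0.2422, 0.2411]
eef_rot: [[0.99, 0.14, -0.001], [0.14, -0.99, -0.001], [-0.001, 0.001, -1.0]]
ft_force: [1.2, -0.4, 0.4]
opening: 0.0317
```

```bash
python3 - <<'E'
from h import *
import json
o=bot.get_obs();print({k:np.round(o[k],4).tolist() for k in("t","tcp_pos","eef_rot","joint_pos","ft_force","opening")})
c=bot.get_calibration("wrist");im=bot.camera("wrist")[:,:,::-1];cv2.imwrite("pics/w7.png",im)
print("pintop/hub pred",Q(c,[[.6387,.242,.131],[.6448,.198,.098]]))
E
```

```text
{'t': 17.65, 'tcp_pos': [0.6384, 0.2422, 0.2411], 'eef_rot': [[0.9902, 0.1396, -0.0006], [0.1396, -0.9902, -0.0009], [-0.0008, 0.0008, -1.0]], 'joint_pos': [-0.7077, 0.557, 0.4145, 1.7021, -0.2661, 0.9395, -0.0506], 'ft_force': [1.2217, -0.4299, 0.3626], 'opening': 0.0317}
pintop/hub pred [[276.7520436  205.5074398 ]
 [276.52422239 237.73269685]]
```

View pics/w7.png

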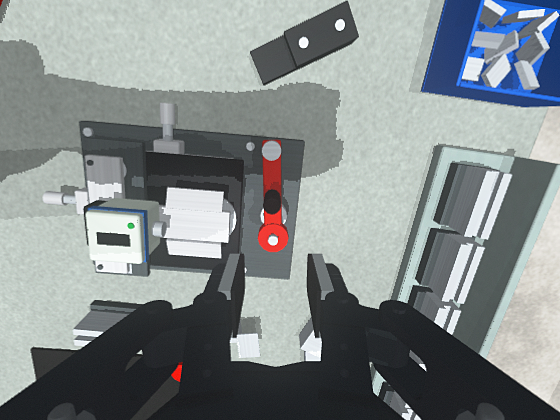

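The wrist view shows the pin top at (272,202) between the jaw columns (240..310) and the hub at (273,238). The arm lies along the image column, so the cage is aligned. Descending over the pin.

Emit:
{"fn": "servo_tool", "kwargs": {
  "rows": [
    [[-0.0015,0,0.02,0,0,0],[-0.0015,0,0.045,0,0,0],[-0.0015,0,0.07,0,0,0],[-0.0015,0,0.085,0,0,0],[-0.0015,0,0.095,0,0,0],[-0.0015,0,0.105,0,0,0],[-0.0015,0,0.112,0,0,0],[-0.0015,0,0.117,0,0,0]]
  ]
}}

```text
t: 18.5
tcp_pos: [0.637, 0.242, 0.1246]
eef_rot: [[0.991, 0.137, 0.0], [0.137, -0.991, 0.0], [0.0, -0.0, -1.0]]
ft_force: [0.3, 0.3, 0.0]
opening: 0.032
```

Emit:
{"fn": "servo_tool", "kwargs": {
  "rows": [
    [[0,0,0,0,0,0],[0,0,0,0,0,0]]
  ]
}}

```text
t: 18.7
tcp_pos: [0.637, 0.242, 0.1252]
eef_rot: [[0.991, 0.137, 0.001], [0.137, -0.991, 0.0], [0.001, -0.0, -1.0]]
ft_force: [0.2, 0.3, -0.7]
opening: 0.032
```

```bash
python3 - <<'E'
from h import *
o=bot.get_obs();p=np.array(o["tcp_pos"]);R=np.array(o["eef_rot"]);print(p,o["ft_force"])
hub=np.array([.6448,.198]);r=.0445;a0=np.radians(98)
a=np.arctan2(*(p[:2]-hub)[::-1]);print(np.degrees(a))
for k in range(8,97,8):
    b=a0+np.radians(k);t=hub+r*np.array([np.cos(b),np.sin(b)])
    print(k,(R[:2,:2].T@(t-p[:2])).round(4),"world",t.round(4))
E
```

```text
[0.63701243 0.24200392 0.12519394] [ 0.16155909  0.31035093 -0.7117301 ]
100.03597994826002
8 [-0.0046  0.0006] world [0.6325 0.2408]
16 [-0.0107  0.0019] world [0.6267 0.2387]
24 [-0.0165  0.004 ] world [0.6212 0.2357]
32 [-0.022  0.007] world [0.6162 0.2321]
40 [-0.027   0.0106] world [0.6117 0.2278]
48 [-0.0314  0.015 ] world [0.6079 0.2229]
56 [-0.0353  0.0199] world [0.6048 0.2175]
64 [-0.0383  0.0252] world [0.6025 0.2118]
72 [-0.0407  0.031 ] world [0.601  0.2057]
80 [-0.0422  0.037 ] world [0.6003 0.1996]
88 [-0.0428  0.0432] world [0.6005 0.1933]
96 [-0.0426  0.0494] world [0.6016 0.1872]
```

Emit:
{"fn": "servo_tool", "kwargs": {
  "rows": [
    [[-0.0023,0.0003,0,0,0,-4],[-0.0046,0.0006,0,0,0,-8],[-0.0077,0.0012,0,0,0,-12],[-0.0107,0.0019,0,0,0,-16],[-0.0137,0.0029,0,0,0,-20],[-0.0165,0.004,0,0,0,-24],[-0.0193,0.0054,0,0,0,-28],[-0.022,0.007,0,0,0,-32]]
  ]
}}

```text
t: 19.5
tcp_pos: [0.6162, 0.2321, 0.1255]
eef_rot: [[0.766, 0.643, 0.001], [0.643, -0.766, 0.0], [0.001, 0.0, -1.0]]
ft_force: [0.1, -0.5, -0.1]
opening: 0.0317
```

```bash
cat > arc.py <<'E'
from h import *
o=bot.get_obs();p=np.array(o["tcp_pos"]);R=np.array(o["eef_rot"]);print(o["t"],p,np.round(o["ft_force"],2),np.round(o["torque"],2))
hub=np.array([.6448,.198]);r=.0445
a=np.arctan2(*(p[:2]-hub)[::-1]);print("tcp ang",np.degrees(a)-98,"tool",np.degrees(np.arctan2(R[1,0],R[0,0])),"r",np.linalg.norm(p[:2]-hub))
E
python3 arc.py
```

```text
19.5 [0.61618459 0.23208269 0.12552704] [ 0.15 -0.47 -0.08] [-0.01  0.09  0.01]
tcp ang 32.016402037235 tool 40.0356540439895 r 0.04450248973637627
```

```bash
cat > red.py <<'E'
from h import *
def red(n,lim):
    c=bot.get_calibration(n);im=np.ascontiguousarray(bot.camera(n)[:,:,::-1]);hsv=cv2.cvtColor(im,cv2.COLOR_BGR2HSV)
    m=((hsv[...,0]<8)|(hsv[...,0]>172))&(hsv[...,1]>150)&(hsv[...,2]>60);v,u=np.nonzero(m)
    w=P(c,np.c_[u,v],.093);d=w[:,:2]-[.6448,.198];r=np.linalg.norm(d,axis=1);k=(r>.02)&(r<lim)
    print(n,k.sum(),"arm angle-92.9:",np.degrees(np.arctan2(*d[k].mean(0)[::-1]))%360-92.9 if k.any() else None,"rmax",r[k].max() if k.any() else 0)
    return im
for n in("wrist","top","side"):cv2.imwrite(f"pics/r_{n}.png",red(n,.1))
E
python3 red.py; python3 arc.py
```

```text
wrist 2269 arm angle-92.9: 12.792101916410758 rmax 0.09906527596671882
top 46 arm angle-92.9: 11.039389404073916 rmax 0.08063998813441196
side 53 arm angle-92.9: 25.43864751026986 rmax 0.09037478053737903
19.65 [0.61627804 0.23189198 0.1254501 ] [-0.3  -0.39 -0.34] [ 0.   -0.    0.01]
tcp ang 32.08244972730512 tool 39.76342641293421 r 0.044296369642421354
```

```bash
python3 - <<'E'
from h import *
for n,fs in(("top",["top0","r_top"]),("side",["side0","s5","r_side"])):
    c=bot.get_calibration(n)
    for f in fs:
        hsv=cv2.cvtColor(cv2.imread(f"pics/{f}.png"),cv2.COLOR_BGR2HSV)
        m=((hsv[...,0]<8)|(hsv[...,0]>172))&(hsv[...,1]>150)&(hsv[...,2]>60);v,u=np.nonzero(m)
        w=P(c,np.c_[u,v],.093);d=w[:,:2]-[.6448,.198];r=np.linalg.norm(d,axis=1)
        k=(r>.02)&(r<.1);print(f,k.sum(),np.degrees(np.arctan2(*d[k].mean(0)[::-1]))-92.9,r[k].max(),"hub",w[r<.02].mean(0).round(3))
E
```

```text
top0 134 9.045302812824218 0.09681328610121026 hub [0.641 0.199 0.093]
r_top 46 11.039389404073916 0.08063998813441196 hub [0.641 0.199 0.093]
side0 76 18.404125729360246 0.09037478053737903 hub [0.64  0.195 0.093]
s5 74 18.240362524149205 0.09037478053737903 hub [0.639 0.195 0.093]
r_side 53 25.43864751026986 0.09037478053737903 hub [0.64  0.195 0.093]
```

View pics/r_wrist.png

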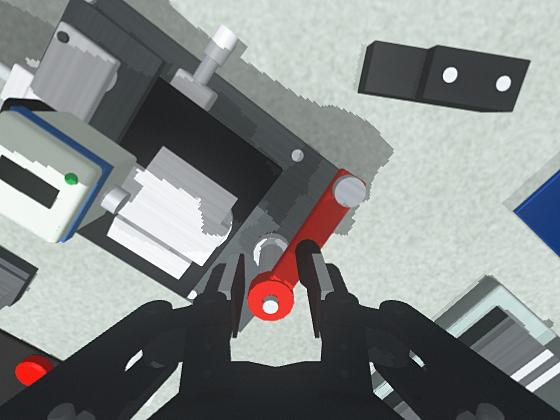

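The wrist view shows the hub at (270,306), the tip bolt at (350,188) and the pin at about (308,250), right at the trailing finger. I'll check the arm angle from the tip bolt.

```bash
python3 - <<'E'
from h import *
c=bot.get_calibration("wrist")
w=P(c,[[270,307],[350,188]],[.098,.0965]);d=w[1]-w[0];print(w.round(4),np.degrees(np.arctan2(d[1],d[0])),np.hypot(*d[:2]))
R=np.array(bot.get_obs()["eef_rot"]);p=np.array(bot.get_obs()["tcp_pos"])
print("hub/tip in tool",(w-p)@R)
# where would pin top be if unmoved / if pushed to 17+98deg
for a in(98,105,110,115,120):
    for z in (.115,.131):
        b=np.radians(a);print(a,z,Q(c,[[.6448+.045*np.cos(b),.198+.045*np.sin(b),z]]).round(0))
for x in(.016,.02):
    for z in(.0,.019,.025): print("pad",x,z,Q(c,[p+R@[x,-.011,z],p+R@[x,.011,z]]).round(0).tolist())
E
```

```text
[[0.6435 0.1934 0.098 ]
 [0.6283 0.2874 0.0965]] 99.15760769251406 0.09526756977000889
hub/tip in tool [[-0.00374887  0.04699738  0.02745416]
 [ 0.04475305 -0.03499875  0.02898965]]
98 0.115 [[317. 264.]]
98 0.131 [[320. 278.]]
105 0.115 [[308. 260.]]
105 0.131 [[311. 273.]]
110 0.115 [[302. 257.]]
110 0.131 [[305. 271.]]
115 0.115 [[296. 256.]]
115 0.131 [[298. 269.]]
120 0.115 [[289. 254.]]
120 0.131 [[290. 267.]]
pad 0.016 0.0 [[305.0, 244.0], [304.0, 281.0]]
pad 0.016 0.019 [[303.0, 231.0], [302.0, 265.0]]
pad 0.016 0.025 [[302.0, 228.0], [301.0, 260.0]]
pad 0.02 0.0 [[313.0, 244.0], [312.0, 281.0]]
pad 0.02 0.019 [[309.0, 231.0], [308.0, 265.0]]
pad 0.02 0.025 [[308.0, 228.0], [307.0, 260.0]]
```

The tip bolt says the arm hasn't moved. Judging by the fingertip rows (~245), the fingertips at this opening stand higher than nominal and passed over the pin. I'll lift, go back, and descend deeper while watching the force.

Emit:
{"fn": "servo_tool", "kwargs": {
  "rows": [
    [[0,0,-0.01,0,0,0],[0,0,-0.03,0,0,0],[0.006,0.002,-0.035,0,0,8],[0.012,0.004,-0.035,0,0,16],[0.018,0.005,-0.035,0,0,24],[0.0235,0.006,-0.035,0,0,32],[0.0235,0.006,-0.035,0,0,32],[0.0235,0.006,-0.035,0,0,32]]
  ]
}}

```text
t: 20.45
tcp_pos: [0.6377, 0.2428, 0.1602]
eef_rot: [[0.99, 0.141, 0.0], [0.141, -0.99, -0.0], [0.0, 0.0, -1.0]]
ft_force: [-0.3, 0.1, 0.4]
opening: 0.0322
```

Emit:
{"fn": "servo_tool", "kwargs": {
  "rows": [
    [[0,0,0.012,0,0,0],[0,0,0.024,0,0,0],[0,0,0.034,0,0,0],[0,0,0.038,0,0,0],[0,0,0.04,0,0,0],[0,0,0.042,0,0,0],[0,0,0.042,0,0,0]]
  ]
}}

```text
t: 21.15
tcp_pos: [0.6379, 0.2425, 0.1178]
eef_rot: [[0.991, 0.137, 0.0], [0.137, -0.991, -0.0], [0.0, 0.0, -1.0]]
ft_force: [0.8, -0.1, -0.4]
opening: 0.0317
```

```bash
python3 arc.py; python3 - <<'E'
from h import *
c=bot.get_calibration("wrist");im=bot.camera("wrist")[:,:,::-1];cv2.imwrite("pics/w8.png",im)
g=cv2.cvtColor(np.ascontiguousarray(im),cv2.COLOR_BGR2GRAY)
print(Q(c,[[.6387,.242,.131],[.6387,.242,.095]]).round(0))
for v in range(190,300,8): print(v,"".join("#" if x<45 else "+" if x<110 else "." for x in g[v,200:350:2]))
E
```

```text
21.15 [0.63790855 0.2424553  0.11777438] [ 0.84 -0.08 -0.4 ] [-0.02  0.02 -0.01]
tcp ang 0.8118392950277382 tool 7.866276936534435 r 0.04498628468323031
[[278. 275.]
 [278. 246.]]
190 ##############++++++++++++++++..........+++++++++++++++++..................
198 ##############+++++++++++++++++++++++++++++++++++++++++++..................
206 ##############++++++++++++++++++++++++++++++++++++++++++...................
214 ++++++########++++++++++++++++++++++++++++++++++++++++++...................
222 #+#+++++++####++.+++++++++++++++++++++++++++..+++++++......................
230 ++++++++++++++++++++++++++++++++++++++++++++..........+....................
238 +++++++++++++++++++++++++++++++++++##+++++++++.............................
246 ....+#++++++++++....++++++++++###########++.++++.....+.....................
254 ........+++++++.....##.+++++.#############+...+.......##.+.................
262 .........+++#+.....#+#+++++.###############.........+.#++..................
270 ......++++++......##+#+..+++###############..+........#+++......++++++.....
278 .....++++++......#++##+....+########+#####+........+..#+++++.....+++++++...
286 ...+++++++......#+####+.....++##########+.+++.........#++++++......+++++#..
294 #++++++++++++...+++#+#+..+++++.++.++.......+++++..+...#++++++..+#++++++++++
```

Emit:
{"fn": "servo_tool", "kwargs": {
  "rows": [
    [[-0.001,0,0.002,0,0,0],[-0.002,0,0.004,0,0,0],[-0.002,0,0.006,0,0,0],[-0.002,0,0.008,0,0,0],[-0.002,0,0.01,0,0,0],[-0.002,0,0.01,0,0,0]]
  ]
}}

```text
t: 21.8
tcp_pos: [0.6357, 0.2422, 0.1074]
eef_rot: [[0.991, 0.137, -0.0], [0.137, -0.991, -0.0], [-0.0, 0.0, -1.0]]
ft_force: [0.2, -0.2, 0.3]
opening: 0.0322
```

Emit:
{"fn": "servo_tool", "kwargs": {
  "rows": [
    [[0,0,0.001,0,0,0],[0,0,0.002,0,0,0],[0,0,0.003,0,0,0],[0,0,0.004,0,0,0],[0,0,0.004,0,0,0]]
  ]
}}

```text
t: 22.3
tcp_pos: [0.6358, 0.2422, 0.1036]
eef_rot: [[0.991, 0.137, -0.0], [0.137, -0.991, -0.0], [-0.0, 0.0, -1.0]]
ft_force: [0.6, 0.5, 0.3]
opening: 0.0319
```

Emit:
{"fn": "servo_tool", "kwargs": {
  "rows": [
    [[-0.002,0.0003,0,0,0,-3],[-0.005,0.0007,0,0,0,-7],[-0.008,0.0012,0,0,0,-11],[-0.011,0.002,0,0,0,-15],[-0.014,0.003,0,0,0,-19],[-0.017,0.0042,0,0,0,-23]]
  ]
}}

```text
t: 22.9
tcp_pos: [0.6201, 0.2362, 0.1039]
eef_rot: [[0.857, 0.516, 0.001], [0.516, -0.857, 0.001], [0.002, 0.0, -1.0]]
ft_force: [2.3, 1.4, -1.3]
opening: 0.0316
```

```bash
python3 arc.py; python3 red.py;python3 - <<'E'
from h import *
g=cv2.cvtColor(cv2.imread("pics/r_wrist.png"),cv2.COLOR_BGR2GRAY);hsv=cv2.cvtColor(cv2.imread("pics/r_wrist.png"),cv2.COLOR_BGR2HSV)
r=((hsv[...,0]<8)|(hsv[...,0]>172))&(hsv[...,1]>150)&(hsv[...,2]>60)
for v in range(150,330,8): print(v,"".join("R" if r[v,u] else "#" if g[v,u]<45 else "+" if g[v,u]<110 else "." for u in range(200,380,2)))
E
```

```text
22.9 [0.62012588 0.23619211 0.1039223 ] [ 2.31  1.38 -1.33] [ 0.25 -0.38  0.03]
tcp ang 24.864589045310254 tool 31.039475633503926 r 0.045469212599295816
wrist 2366 arm angle-92.9: 20.865825218155663 rmax 0.09999476576206182
top 74 arm angle-92.9: 19.544319477489722 rmax 0.09620733640531576
side 50 arm angle-92.9: 41.803180591401144 rmax 0.09648634132471316
150 ##########+..++++++++++++++++++++++++++++++++++++++++.....................................
158 ##################+.+++++++++++++++++++......+++++++++++++++..............................
166 ##########################++++++++++++++++++++++RRR+......+RRRR++++.......................
174 ##################################++++++++++++++................+++++++++++...............
182 #################################+++++++++++++R..................+++++++++++++++..........
190 ##+############################++++++++++++++RR.................++++++++++++++............
198 +++#+#+##+###################+++++++++++++++RRRRRR............++++++++++++++..............
206 .+#++++++++################++++++++++++++++RRRRRRRRRRRRRRRRR+++++++++++
[... 744 characters left out ...]
###+.....#+++++....................
278 ..+++++++++......#+++#+.....+.+...RRRRR####################+.....+++++++..................
286 ++++++++++......#++++++..........RRRRRR#####################+......+++++#.................
294 +++++++++++++...++#++#+.....++RRRRRRRRR#####+##############++..+#++++++++++#+.............
302 ++++++++++++++++++###+...+RRRRRRRRRRRRRRR############..####+++++++++++++++++++++..........
310 ++++++++++++++#+++###...RRRRRRRRRRRRRRRRRRRRRRRRR......+##+++#++#+++#+++++##++++++++++++##
318 +++++++#+++++++#++##+...RRRRRRRRRR+...+RRRRRRRRRR.......##++##+++#+#++#+#+#####+#+###++#+#
326 ########+####++#++#+....RRRRRRRR+........RRRRRRRR........#+++##+###+##+##########+########
```

The pin is now caught by the trailing finger: the push is 2.7 N and the arm is moving. Continuing along the arc.

```bash
cat > nxt.py <<'E'
from h import *
import sys
o=bot.get_obs();p=np.array(o["tcp_pos"]);R=np.array(o["eef_rot"]);hub=np.array([.6448,.198]);a=np.degrees(np.arctan2(*(p[:2]-hub)[::-1]))
for k in map(float,sys.argv[1:]):
    b=np.radians(a+k);t=hub+.045*np.array([np.cos(b),np.sin(b)]);print(k,(R[:2,:2].T@(t-p[:2])).round(4))
E
python3 nxt.py 8 16 24 32 40 48 56 64 72
```

```text
8.0 [-0.0062  0.0011]
16.0 [-0.0123  0.0027]
24.0 [-0.0181  0.0052]
32.0 [-0.0235  0.0084]
40.0 [-0.0283  0.0123]
48.0 [-0.0326  0.0169]
56.0 [-0.0362  0.0221]
64.0 [-0.0391  0.0276]
72.0 [-0.0411  0.0336]
```

Emit:
{"fn": "servo_tool", "kwargs": {
  "rows": [
    [[-0.0031,0.0005,0,0,0,-4],[-0.0062,0.0011,0,0,0,-8],[-0.0093,0.0019,0,0,0,-12],[-0.0123,0.0027,0,0,0,-16],[-0.0152,0.0039,0,0,0,-20],[-0.0181,0.0052,0,0,0,-24],[-0.0208,0.0067,0,0,0,-28],[-0.0235,0.0084,0,0,0,-32]]
  ]
}}

```text
t: 23.85
tcp_pos: [0.6036, 0.2179, 0.1039]
eef_rot: [[0.455, 0.891, 0.0], [0.891, -0.455, 0.001], [0.001, -0.0, -1.0]]
ft_force: [-0.6, 3.7, -0.0]
opening: 0.0319
```

```bash
python3 arc.py; python3 nxt.py 4 8 12 16 20 24 28 32 36 40 44 48
```

```text
23.85 [0.60358228 0.21786754 0.10389861] [-0.61  3.75 -0.05] [0.83 0.14 0.06]
tcp ang 56.26526248004092 tool 62.96658560944207 r 0.045756084587403566
4.0 [-0.0031  0.0009]
8.0 [-0.0062  0.0013]
12.0 [-0.0093  0.002 ]
16.0 [-0.0123  0.0028]
20.0 [-0.0153  0.0038]
24.0 [-0.0182  0.0051]
28.0 [-0.021   0.0065]
32.0 [-0.0237  0.0081]
36.0 [-0.0262  0.0099]
40.0 [-0.0287  0.0119]
44.0 [-0.0309  0.0141]
48.0 [-0.0331  0.0164]
```

Emit:
{"fn": "servo_tool", "kwargs": {
  "rows": [
    [[-0.0031,0.0007,0,0,0,-4],[-0.0062,0.0013,0,0,0,-8],[-0.0093,0.002,0,0,0,-12],[-0.0123,0.0028,0,0,0,-16],[-0.0153,0.0038,0,0,0,-20],[-0.0182,0.0051,0,0,0,-24],[-0.021,0.0065,0,0,0,-28],[-0.0237,0.0081,0,0,0,-30]]
  ]
}}

```text
t: 24.65
tcp_pos: [0.5992, 0.1944, 0.1038]
eef_rot: [[-0.053, 0.999, -0.001], [0.999, 0.053, 0.003], [0.003, -0.001, -1.0]]
ft_force: [-6.3, 8.0, 2.6]
opening: 0.0318
```

```bash
python3 arc.py; python3 nxt.py 2 4 6 8 12; python3 red.py
```

```text
24.65 [0.59921898 0.19442923 0.10375113] [-6.27  7.96  2.55] [1.76 1.1  0.01]
tcp ang -273.52065163290285 tool 93.01036826474719 r 0.045720673016191385
2.0 [-0.0016  0.0008]
4.0 [-0.0031  0.0009]
6.0 [-0.0047  0.0011]
8.0 [-0.0062  0.0013]
12.0 [-0.0093  0.0019]
wrist 2276 arm angle-92.9: 82.08162787629962 rmax 0.09990494007795472
top 0 arm angle-92.9: None rmax 0
side 85 arm angle-92.9: 94.74826022953687 rmax 0.09898143274980487
```

Emit:
{"fn": "servo_tool", "kwargs": {
  "rows": [
    [[-0.0015,-0.0007,0,0,0,-1],[-0.003,-0.001,0,0,0,-2],[-0.0045,-0.001,0,0,0,-3],[-0.006,-0.001,0,0,0,-4],[-0.006,-0.001,0,0,0,-4]]
  ]
}}

```text
t: 25.3
tcp_pos: [0.5993, 0.1858, 0.1037]
eef_rot: [[-0.121, 0.993, -0.0], [0.993, 0.121, 0.0], [0.0, -0.0, -1.0]]
ft_force: [-1.3, 5.8, -0.9]
opening: 0.0319
```

```bash
python3 arc.py; python3 red.py
```

```text
25.3 [0.59925882 0.18576045 0.10369556] [-1.3   5.83 -0.87] [1.1  0.35 0.02]
tcp ang -262.95677822518127 tool 96.93481974010564 r 0.04715724409192973
wrist 2007 arm angle-92.9: 91.96803599140196 rmax 0.09996366064890083
top 0 arm angle-92.9: None rmax 0
side 69 arm angle-92.9: 102.56047310881382 rmax 0.09892134052104157
```

Emit:
{"fn": "servo_tool", "kwargs": {
  "rows": [
    [[-0.0007,0,0,0,0,0],[-0.0015,0,0,0,0,0],[-0.002,0,0,0,0,0],[-0.002,0,0,0,0,0]]
  ]
}}

```text
t: 25.85
tcp_pos: [0.5993, 0.1856, 0.1037]
eef_rot: [[-0.121, 0.993, -0.0], [0.993, 0.121, 0.002], [0.002, 0.0, -1.0]]
ft_force: [-2.8, 10.1, -3.3]
opening: 0.0324
```

Emit:
{"fn": "servo_tool", "kwargs": {
  "rows": [
    [[-0.0007,0,0,0,0,0],[-0.0015,0,0,0,0,0],[-0.0015,0,0,0,0,0]]
  ]
}}

```text
t: 26.15
tcp_pos: [0.5993, 0.1855, 0.1037]
eef_rot: [[-0.122, 0.992, 0.0], [0.992, 0.122, 0.004], [0.004, 0.0, -1.0]]
ft_force: [-2.6, 13.3, -3.6]
opening: 0.0315
```

The arm is at its stop: the TCP doesn't advance while the force rises to 13 N. Backing off, then lifting clear.

Emit:
{"fn": "servo_tool", "kwargs": {
  "rows": [
    [[0.004,0,0,0,0,0],[0.008,0,0,0,0,0],[0.01,0,0,0,0,0],[0.01,0,0,0,0,0],[0.01,0,0,0,0,0]]
  ]
}}

```text
t: 26.65
tcp_pos: [0.5988, 0.1915, 0.1039]
eef_rot: [[-0.119, 0.993, 0.0], [0.993, 0.119, -0.001], [-0.001, 0.0, -1.0]]
ft_force: [-0.3, 0.3, 0.2]
opening: 0.0321
```

Emit:
{"fn": "servo_tool", "kwargs": {
  "rows": [
    [[0,0,-0.01,0,0,0],[0,0,-0.03,0,0,0],[0,0,-0.06,0,0,0],[0,0,-0.095,0,0,0],[0,0,-0.13,0,0,0],[0,-0.03,-0.14,0,0,0],[0,-0.06,-0.14,0,0,0],[0,-0.09,-0.14,0,0,0]]
  ]
}}

```text
t: 27.45
tcp_pos: [0.5085, 0.1809, 0.2451]
eef_rot: [[-0.119, 0.993, 0.002], [0.993, 0.119, 0.0], [0.0, 0.002, -1.0]]
ft_force: [-0.1, 0.5, -0.3]
opening: 0.0317
```

Emit:
{"fn": "servo_tool", "kwargs": {
  "rows": [
    [[0,-0.03,0,0,0,0],[0,-0.05,0,0,0,0],[0,-0.05,0,0,0,0],[0,-0.05,0,0,0,0]]
  ]
}}

```text
t: 27.85
tcp_pos: [0.4602, 0.1754, 0.2447]
eef_rot: [[-0.12, 0.993, 0.002], [0.993, 0.12, 0.0], [0.0, 0.002, -1.0]]
ft_force: [0.1, 0.3, 0.0]
opening: 0.0322
```

```bash
python3 arc.py; python3 red.py;python3 - <<'E'
from h import *
c=bot.get_calibration("wrist");im=cv2.imread("pics/r_wrist.png")
th=.0505;R=np.array([[np.cos(th),-np.sin(th)],[np.sin(th),np.cos(th)]])
m=np.array([[-.051,.067],[-.051,-.067],[-.015,.067],[-.015,-.067]])
print("bar pred home",Q(c,np.c_[m@R.T+[.4932,.1877],[.075]*4]).round(1).tolist())
g=cv2.cvtColor(im,cv2.COLOR_BGR2GRAY);hsv=cv2.cvtColor(im,cv2.COLOR_BGR2HSV)
r=((hsv[...,0]<8)|(hsv[...,0]>172))&(hsv[...,1]>150)&(hsv[...,2]>60)
for v in range(120,380,7): print(v,"".join("R" if r[v,u] else "#" if g[v,u]<45 else "+" if g[v,u]<130 else "." for u in range(190,370,3)))
cv2.imwrite("pics/fin.png",im)
E
```

```text
27.85 [0.46016232 0.17536349 0.24473184] [0.11 0.34 0.02] [-0.   -0.06  0.04]
tcp ang -271.010438093572 tool 96.87026256691522 r 0.186020115372346
wrist 399 arm angle-92.9: 91.97844471097662 rmax 0.09941674747315615
top 97 arm angle-92.9: 94.65691250214854 rmax 0.08224563411957117
side 100 arm angle-92.9: 101.12094025015637 rmax 0.09960868879913715
bar pred home [[348.7, 178.1], [221.8, 169.5], [344.1, 210.5], [221.2, 202.4]]
120 .....................++++++++++++++++++++++++++.............
127 .......++++++++++.....++++++++++++++++++++++++++............
134 .......++..++++++++++++++++++........++++++++++++++.........
141 .......++..++++++++++++++++++..++..+.++++++++++++++++++++++.
148 .......+++++++++++++++++++++++++++++++++++++++++++++++...+..
155 .......++++++++++++++++++++++###########++++++++++++++++++..
162 .......+++++++++++++++++++++++++++++++++++++++++++++++++++..
169 .......+++.....++++++++++++++++++++++++++++++++++++++++++...
176 .......++...++................+................++++++++++...
183 .......+.................+#+++....................++.++++...
190 .......+........
[... 1099 characters left out ...]
####+##++++++++.+R###R.+++++++####################
316 ##############+##++++++++++#####+++++++++###################
323 ################+.........+#####.........###################
330 ##############+#.........RR#+++#..........##################
337 ##############++........RRRR+++RR.........++################
344 #############+..........RRR+++RRR...........################
351 ##############...........RRR..RR............################
358 ##############..............................################
365 ##########################+....+############################
372 ############################################################
379 ############################################################
```

```bash
python3 -c "
from workcell import bot
print(bot.get_obs()['t'],bot.get_obs()['ft_force']);bot.job_done()"
```

```text
28.0 [-0.386144   -0.08019381 -0.22090119]
the job is handed in; nothing more can be done
```

I put the white head back on its kinematic mount, released it, swung the red hold-down arm over its tail to the stop, and handed the job in at 28 s. No verdict came back.

**Seating:** I lowered the head in sub-millimetre steps. The wrist force peaked at about 10 N, roughly 18 N on the mount including the head's weight. I shifted it sideways until the lateral forces balanced and all three feet carried load, then opened the jaws in stages.

**Hold-down:** My first sweep passed over the pin without moving the arm, because at that opening the fingertips stood higher than I expected. I backed off, went about 20 mm lower and repeated it. That sweep ended at a firm stop, with about 13 N at the wrist and no further travel.

**Last checks:**
- **Head position:** the cross bar is where it should be for home in the last wrist image.
- **Arm angle:** about 92° in the wrist view and 95° in the top view. The side view's rough estimate was 101°, but it also read about 13° too high when the arm was parked.
- **Clearance:** the tool was clear of everything, with near-zero wrist force.

**Not confirmed:**
- The plunger's force on the tail was not measured directly.
- Contact with the seats came about 0.5 mm higher than I had calculated, within the 1.5 mm tolerance.
- The 12-picture viewing limit was used up, so I checked the final image only by its pixel values.

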